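# Open the crank clamp and unload the blank

## Task

Unload the wooden blank from the clamping fixture: swing the folded crank arm right over to the other side until it latches and let go of it, then take it again by its upright grip and wind the crank counterclockwise (seen from above) to its stop, so that the hold-down is fully back. Then lift the blank out and lay it flat in the plywood tray, leaving the crank swung out and the sanding block, masking roll and tape measure where they are.

Things in the scene. Friction and masses are not known exactly. Their poses are not given: they have to be found in the camera images.
- fixture: steel clamping fixture, screwed down; origin on the bench (z = 0) under the vertical crank axis, z up. Its bed, 110 mm wide, 10 mm thick, runs along its own y from -55 to +250 mm. A grey gearbox 90 x 90 mm, 45 mm high, stands round the origin with the crank hub on top. At the start the folded arm points to its own +x
- crank_turn (a joint): turning of the crank about the vertical axis, rad, counterclockwise from above positive: 0 at the start, 7.85 (a turn and a quarter) at the stop. The grip is led round in a circle about the axis against about 2 N. While the arm is folded its grip hangs in a fork on the gearbox and the crank cannot turn; the crank stays where it is left
- crank_fold (a joint): folding of the arm about a level hinge 93 mm above the bench, 12 mm off the crank axis (to the fixture's -x, pin along its y, while crank_turn is 0), rad: 0 folded (arm level to +x, grip hanging), pi/2 arm straight up, 3.14 latched on its stop (arm level to -x, grip upright). Stays where left; in the last 1 rad a spring catch resists, about 2 N at the barrel, then gives; press it home
- barrel_center (a point): centre of the black cross barrel (18 mm in diameter, 22 mm long, lying parallel to the fold hinge, flat ends) at the end of the crank arm, 90 mm from the fold hinge; the arm is a steel bar 13 mm wide, 10 mm thick. Folded, its centre is 93 mm or a little more above the bench, beyond the gearbox's edge. The barrel can be pinched by its flat ends and led round the hinge, turning between the fingers
- grip_center (a point): middle of the black crank grip, about 20 mm in diameter, 34 mm long, 48 mm from the fold hinge, 42 mm from the barrel; it spins freely on its spindle. The point lies 25 mm from the arm's centre line: below it while folded, above it when latched (then 118 mm above the bench, 60 mm from the crank axis, 17 mm below the grip's top)
- hold_down (a joint): slide of the hold-down, m: 0 over the blank, 0.030 fully back; it moves with the crank, 3.82 mm a radian, and releases the blank from 0.018 on. The top of its clamping plate is 72.5 mm above the bench
- blank_center (a point): centre of the wooden blank, a pale block 52 x 120 x 51 mm (own x, y, z), 0.16 to 0.32 kg. It lies on the fixture's bed, centre at the fixture's (0, 170, 35.5) mm, own y along the bed, between four pins (10 mm thick, 14 mm high, at its sides, 42 mm to either side of its middle) and an end stop 22 mm high; the hold-down overlaps the end next to the crank
- tray: flat plywood tray on the bench, fixed, 148 x 188 mm outside (own x, y), 22 mm high, walls 4 mm, floor 4 mm thick; origin at the centre of its underside
- sanding_block: pale sanding block 61 x 106 x 29 mm lying on the bench, origin at the centre of its underside; to be left alone
- masking_roll: flat roll of masking tape 74 mm in diameter, 24 mm high, origin at the centre of its underside; to be left alone
- tape_measure: tape measure 33 x 76 x 67 mm, origin at the centre of its underside; to be left alone
Not all that is in view belongs to the job. Leave any pink or yellow look-alike of the part that bears blank_center alone.

How it is judged:
By the outcome, as a careful person would: the job done as asked, in the order asked, and still so for the second after the job is handed in, with the robot touching nothing.
It also fails if it takes over 69 s, if anything falls off the work surface, if the arm or the gripper's body presses on something with over 40 N, if the wrist force passes 120 N, or if a joint passes its speed limit or range.

## Robot

A 6-joint arm with a two-finger parallel gripper is mounted at the origin on a cart in front of the work surface, level with it; the furniture and walls round the work are solid. World frame = base frame: x ahead of the robot, y to its left, z up, the work surface at z = 0. Lengths are in m, angles in rad, forces in N, time in s.
With the tool pointing down it reaches from about 0.275 to 0.875 m from the base axis. Payload 12.5 kg.
Tool frame: the origin (TCP) lies at the very end of the fingers, on their centre line; the grasp point (between the pads) lies 19 mm behind it; z points along the fingers, y is the line along which they close (so a half turn about z gives the same grasp; the last joint's range is limited). The gripper opens to 85 mm and grips with 20 to 120 N. Pads are 22 mm wide; open, the fingers measure 114 mm over their backs; the gripper's body (76 mm by 85 mm) begins 54 mm behind the grasp point. The pads swing forward as they close: fully open they stand 13 mm farther back than shut.
Start: joints at [-1.384, 0.351, 1.652, -0, 1.139, -0.085], TCP at [0.148, -0.53, 0.231] pointing down, gripper open.
Joint ranges: [-2.75, 2.75], [-0.79, 2.1], [0.01, 2.65], [-1.57, 4.71], [0.07, 3.14], [-2.87, 2.87]. Speed limits (rad/s): [2.22, 2.22, 2.79, 3.14, 3.14, 3.14].

## Interface

Orientations are given as a 3x3 rotation matrix whose columns are the frame's x, y, z axes.
In Python, from bench import manip gives the robot as it stands. Calls block until the motion is done:
- manip.move_ptp(position, orientation): joint-space move of the TCP to a pose.
- manip.move_l(position, attitude=None, max_speed=0.15): straight line of the TCP; attitude=None keeps the orientation; max_speed is the mean speed in m/s.
- manip.move_j(angles): joint-space move.
- manip.set_gripper(opening, effort=None): opening from 0.0 (shut) to 1.0 (fully open); effort is the grip in N (None keeps the last); returns when the fingers have stopped.
- manip.dwell(seconds).
- manip.inverse_kinematics(position, orientation): joint angles nearest the present ones, or None.
- manip.grab_frame(name): name is "scene" or "top" or "wrist"; returns (picture, depth): 480x640x3 uint8, red, green, blue; 480x640 float32, m along the optical axis (not along the pixel's ray), 0 where there is no reading.
- manip.get_calibration(name): a dict with "camera_matrix" (3x3 intrinsics, pixels), "R" (3x3) and "t" (3): a world point X has camera coordinates R X + t. Camera axes: x right, y down, z forward; pixel columns grow to the right and rows downward; lengths in m; the calibration is good to about 2 mm. A picture is of the moment at which its call begins: read the wrist's pose just before it. get_calibration takes no time and is no camera call; for the wrist camera it gives the pose at the moment of the call.
A pose or a line that the arm cannot do raises manip.Unreachable and nothing moves.
- manip.sign_off(): hands the job in; it is judged then, once.
Trained networks look in the newest picture that a camera, given by its name, has taken for a name from the list of things; names that differ only in an ending like _2 or _b are one class to them, and where a whole thing is asked for, a point or a joint stands for the part that bears it (a point fixed in the world has none). Each returns a list of dicts, best first, with "confidence" (0 to 1); they miss things now and then, are a little off and sometimes report something else, mostly with a low value. They report only what shows in the picture. A call takes as long as a camera call. They do not tell look-alikes from the thing itself.
- manip.look_for(camera, name): "at" ([x, y, z] in m, in world coordinates, good to about 4 mm: the middle of the surface that is visible of it).
Readings, each from a call of its own:
- manip.current_time(): time.
- manip.current_qpos(): joint angles.
- manip.current_joint_vel(): joint speeds.
- manip.current_joint_torque(): joint torques, N m.
- manip.current_ee_pos(): TCP position.
- manip.current_tcp_rot(): TCP orientation.
- manip.current_force(): force on the tool from outside, world axes, zero at the start.
- manip.current_ft_torque(): the same for the moment, N m.
- manip.current_grip_width(): opening from 0.0 (shut) to 1.0 (fully open).
- manip.current_grip_force(): force on a finger pad.
Only numpy, scipy, OpenCV 4.12 (cv2) and the standard library are available. Lean on these libraries where they do the work, as an engineer would, in place of code of your own. Each camera call takes 0.05 s, during which the arm holds its last target. There are 200 camera calls.

## Working session

There is one attempt and no reset: what is moved stays moved. The work goes in short steps, each a Python script; the robot and the scene stay as the last script left them, time stands still between calls to the robot, and variables do not carry over. Pictures are saved under pics/ and viewed, at most 10 in all, crops included, and the job is handed in when it is done.

```bash
mkdir -p pics; ls; python3 - <<'E'
from bench import manip as m
import cv2,numpy as np
np.set_printoptions(precision=4,suppress=True)
for c in("scene","top"):
    p,d=m.grab_frame(c); cv2.imwrite(f"pics/{c}0.png",p[:,:,::-1]); np.save(f"pics/{c}0.npy",d)
    for n in("fixture","barrel_center","grip_center","blank_center","hold_down","tray","sanding_block","masking_roll","tape_measure"):
        print(c,n,[(np.round(r["at"],3).tolist(),round(r["confidence"],2)) for r in m.look_for(c,n)[:3]])
    k=m.get_calibration(c);print(k)
print(m.current_time(),m.current_tcp_rot())
E
```

```text
pics
scene fixture [([0.577, -0.135, 0.027], 0.62), ([0.595, -0.003, 0.058], 0.48)]
scene barrel_center [([0.634, -0.19, 0.096], 0.88), ([0.341, -0.155, 0.032], 0.42)]
scene grip_center [([0.636, -0.188, 0.097], 0.89)]
scene blank_center [([0.427, -0.001, 0.047], 0.86), ([0.597, -0.004, 0.061], 0.84), ([0.345, -0.152, 0.033], 0.41)]
scene hold_down [([0.609, -0.185, 0.084], 0.56)]
scene tray [([0.476, 0.362, 0.005], 0.6)]
scene sanding_block [([0.34, -0.153, 0.031], 0.79)]
scene masking_roll [([0.728, -0.356, 0.016], 0.82)]
scene tape_measure [([0.688, 0.256, 0.042], 0.57)]
{'camera_matrix': array([[480.5875,   0.    , 314.5973],
       [  0.    , 480.5875, 241.1457],
       [  0.    ,   0.    ,   1.    ]]), 'R': array([[-0.893 , -0.4498, -0.0143],
       [-0.242 ,  0.5068, -0.8274],
       [ 0.3795, -0.7354, -0.5615]]), 't': array([0.4984, 0.2226, 0.8744])}
top fixture [([0.596, -0.13, 0.019], 0.84)]
top barrel_center [([0.632, -0.197, 0.096], 0.53), ([0.692, 0.237, 0.061], 0.42)]
top grip_center [([0.631, -0.191, 0.097], 0.52)]
top blank_center [([0.433, -0.014, 0.053], 0.85), ([0.602, -0.022, 0.061], 0.6)]
top hold_down [([0.603, -0.091, 0.066], 0.66)]
top tray [([0.477, 0.353, 0.006], 0.79)]
top sanding_block [([0.347, -0.179, 0.026], 0.58), ([0.689, 0.235, 0.062], 0.52)]
top masking_roll [([0.724, -0.343, 0.027], 0.76)]
top tape_measure [([0.691, 0.235, 0.06], 0.87)]
{'camera_matrix': array([[527.3404,   0.    , 315.1904],
       [  0.    , 527.3404, 233.3469],
       [  0.    ,   0.    ,   1.    ]]), 'R': array([[-0.0175, -0.9998,  0.0029],
       [-0.9966,  0.0173, -0.0804],
       [ 0.0803, -0.0043, -0.9968]]), 't': array([0.0069, 0.5611, 1.3714])}
1.0 [[ 0.9633  0.2684 -0.    ]
 [ 0.2684 -0.9633 -0.    ]
 [-0.      0.     -1.    ]]
```

View pics/scene0.png

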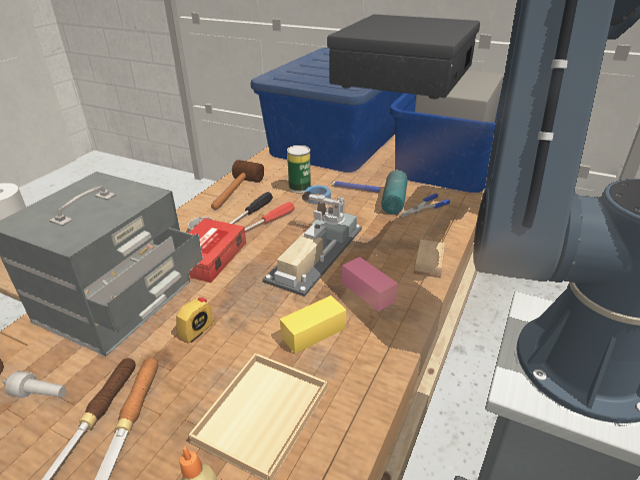

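View pics/top0.png

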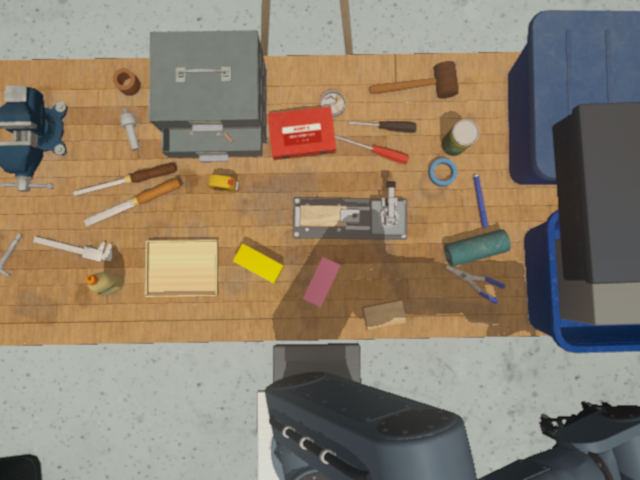

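The fixture's bed spans about (293–407, 198–239) in the top view. Its crank is at the right (~(390, 210)), with the folded arm pointing up in the picture, which is world +x. The pale blank is at ~(322, 215) and the tray at (181, 267). The pink block at (322, 282) and the yellow one at (258, 263) are decoys.

```bash
cat > h.py <<'E'
from bench import manip as m
import cv2,numpy as np
np.set_printoptions(precision=4,suppress=True)
def cloud(d,k):
    K=k["camera_matrix"];v,u=np.mgrid[:480,:640]
    c=np.stack([(u-K[0,2])/K[0,0]*d,(v-K[1,2])/K[1,1]*d,d],-1)
    P=(c-k["t"])@k["R"]; P[d<=0]=9
    return P
def box(P,x,y,z): return np.all((P>[x[0],y[0],z[0]])&(P<[x[1],y[1],z[1]]),-1)
def rect(P,mask):
    q=(P[mask][:,:2]*1000).astype(np.float32); return cv2.minAreaRect(q),len(q)
E
python3 - <<'E'
from h import *
k=m.get_calibration("top");P=cloud(np.load("pics/top0.npy"),k)
print("bench z",np.median(P[box(P,(.35,.65),(.15,.25),(-.02,.02))][:,2]))
for n,b in dict(bed=((.5,.7),(-.28,.12),(.006,.014)),all_=((.5,.7),(-.28,.12),(.006,.15)),blank=((.5,.7),(-.1,.12),(.055,.067)),tray=((.36,.6),(.22,.48),(.015,.03)),gear=((.5,.75),(-.28,-.1),(.035,.055)),arm=((.6,.75),(-.28,-.1),(.08,.12))).items():
    print(n,rect(P,box(P,*b)))
w=m.get_calibration("wrist");R=m.current_tcp_rot();p=m.current_ee_pos()
print("cam axes in tcp",R.T@w["R"].T,"cam pos in tcp",R.T@(-w["R"].T@w["t"]-p),w["camera_matrix"])
E
```

```text
bench z -0.00023085997182356672
bed (((600.5213623046875, -79.9918212890625), (197.3443603515625, 397.34576416015625), 0.41082486510276794), 1659)
all_ (((600.5213623046875, -79.9918212890625), (197.3443603515625, 397.34576416015625), 0.41082486510276794), 4758)
blank (((603.197021484375, -31.31427764892578), (134.25633239746094, 52.37907791137695), 88.74130249023438), 858)
tray (((476.4440002441406, 351.0107421875), (190.42039489746094, 147.58306884765625), 89.0499496459961), 460)
gear (((600.0011596679688, -170.78578186035156), (137.44859313964844, 91.6023178100586), 87.70049285888672), 815)
arm (((642.923583984375, -194.73538208007812), (20.4846134185791, 85.38712310791016), 88.67798614501953), 211)
cam axes in tcp [[-0.0002 -0.9519 -0.3065]
 [ 1.     -0.0002  0.0001]
 [-0.0001 -0.3065  0.9519]] cam pos in tcp [ 0.078  -0.0005 -0.1426] [[413.7583   0.     316.2647]
 [  0.     413.7583 240.9706]
 [  0.       0.       1.    ]]
```

```bash
cat >> h.py <<'E'
def Rz(psi):
    c,s=np.cos(psi),np.sin(psi); return np.array([[c,s,0],[s,-c,0],[0,0,-1.]])
E
python3 - <<'E'
from h import *
m.move_ptp([0.63,-0.10,0.26],Rz(0)); print(m.current_time(),m.current_qpos())
k=m.get_calibration("wrist");p,d=m.grab_frame("wrist")
for n in("barrel_center","grip_center","blank_center","hold_down"):
    print(n,[(np.round(r["at"],3).tolist(),round(r["confidence"],2)) for r in m.look_for("wrist",n)[:3]])
cv2.imwrite("pics/w1.png",p[:,:,::-1]);np.save("pics/w1.npy",d);np.savez("pics/w1k.npz",**k)
P=cloud(d,k)
print("bench z",np.median(P[box(P,(.40,.53),(-.2,.0),(-.02,.02))][:,2]))
for n,b in dict(bed=((.5,.7),(-.28,.12),(.007,.013)),blank=((.5,.7),(-.2,.12),(.057,.065)),gear=((.5,.75),(-.28,-.1),(.042,.049)),arm=((.6,.75),(-.28,-.1),(.09,.12)),tip=((.65,.75),(-.28,-.1),(.07,.12))).items():
    q=box(P,*b);print(n,rect(P,q),P[q].min(0),P[q].max(0))
E
```

```text
3.3083 [-0.2317  0.4876  1.3735 -0.0001  1.2805  1.3401]
barrel_center [([0.641, -0.195, 0.095], 0.91)]
grip_center [([0.637, -0.189, 0.099], 0.79)]
blank_center [([0.492, 0.148, 0.05], 0.97), ([0.614, -0.019, 0.06], 0.94), ([0.455, -0.023, 0.056], 0.83)]
hold_down [([0.608, -0.091, 0.073], 0.71)]
bench z -0.0006269895566512184
bed (((602.22021484375, -94.56391906738281), (304.0487365722656, 109.99372863769531), 88.11035919189453), 10405) [ 0.5457 -0.2481  0.007 ] [0.6618 0.0582 0.013 ]
blank (((610.713623046875, -78.38529968261719), (67.89644622802734, 234.63406372070312), 2.081538438796997), 8486) [ 0.5765 -0.1945  0.057 ] [0.6483 0.038  0.065 ]
gear (((601.700439453125, -167.968017578125), (136.4600067138672, 92.03214263916016), 88.29518127441406), 4467) [ 0.5539 -0.2371  0.042 ] [ 0.6475 -0.1003  0.049 ]
arm (((642.6647338867188, -193.8831024169922), (22.174535751342773, 85.28572082519531), 89.2553939819336), 2571) [ 0.6    -0.2055  0.09  ] [ 0.6853 -0.1833  0.1034]
tip (((667.6254272460938, -194.2540283203125), (22.186948776245117, 35.32908248901367), 89.47421264648438), 1326) [ 0.65   -0.2055  0.0843] [ 0.6853 -0.1832  0.1034]
```

View pics/w1.png

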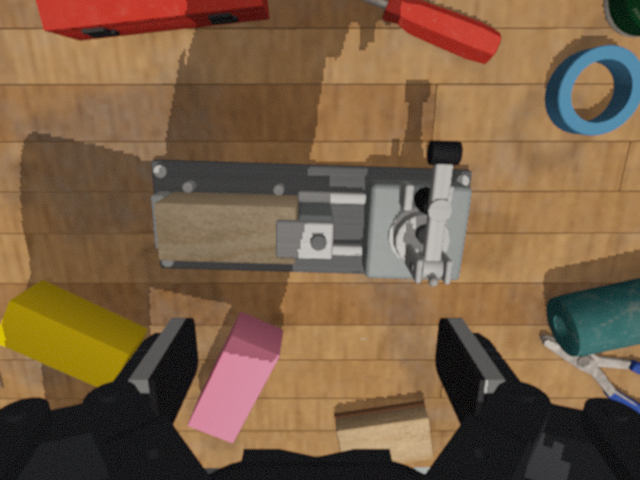

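The wrist view shows the bed level, with the barrel at (445, 152), the hub at (412, 235), the hold-down plate at (305, 240) and the blank at (230, 225). From the bed fit, the fixture origin is about (0.599, -0.192) with yaw -1.9°. Next I grasp the barrel and fold the arm over.

```bash
cat >> h.py <<'E'
TH=np.deg2rad(-1.89); O=np.array([.599,-.192,0])
def W(x,y,z): # fixture mm -> world m
    c,s=np.cos(TH),np.sin(TH); return O+np.array([c*x-s*y,s*x+c*y,z])/1000
E
python3 - <<'E'
from h import *
R=Rz(TH)
m.set_gripper(.6,25)
m.move_ptp(W(78,0,150),R)
m.move_l(W(78,0,75),max_speed=.15)
print("pre",m.current_force(),m.current_time())
m.set_gripper(0,25)
print("grip",m.current_grip_width()*85,m.current_grip_force(),m.current_force(),m.current_time())
for a in np.r_[np.arange(15,181,15),183]:
    f=np.deg2rad(a); z=75-93.5+93
    m.move_l(W(-12+90*np.cos(f),0,75+90*np.sin(f)),max_speed=.15)
    print(a,m.current_force(),round(m.current_grip_width()*85,1),round(m.current_time(),2))
E
```

```text
pre [ 0.4274 -0.1018  0.6702] 5.3
grip 21.14661371455826 30.840089321136475 [-1.0515  0.8182  5.9548] 5.6667
15 [-1.0995  0.2243  1.0258] 21.4 5.97
30 [-1.1155  0.5832  0.0309] 21.3 6.28
45 [-0.759   0.0248  1.0256] 21.5 6.59
60 [0.8827 0.1591 1.6396] 21.6 6.9
75 [ 1.8324 -0.8382  3.5984] 21.3 7.21
90 [ 0.7697 -0.1604  7.4412] 21.3 7.52
105 [-1.3335 -0.8592  8.874 ] 21.1 7.83
120 [-3.464  -0.4878  8.0854] 21.2 8.13
135 [-4.5677 -1.3238  6.5749] 21.7 8.44
150 [-1.212  -1.4146  2.975 ] 21.2 8.75
165 [-2.8182 -4.4991 -0.4271] 21.3 9.06
180 [-2.7951 -3.579  -0.257 ] 21.7 9.37
183 [-7.2542 -3.8082  2.484 ] 21.2 9.62
```

```bash
python3 - <<'E'
from h import *
m.move_l(m.current_ee_pos()-[0,0,.004],max_speed=.1); print(m.current_force())
m.set_gripper(.6); m.move_l(m.current_ee_pos()+[0,0,.09],max_speed=.2)
m.move_ptp(W(0,0,270)+[-.01,0,0],Rz(TH))
k=m.get_calibration("wrist");p,d=m.grab_frame("wrist")
for n in("barrel_center","grip_center"):
    print(n,[(np.round(r["at"],4).tolist(),round(r["confidence"],2)) for r in m.look_for("wrist",n)[:3]])
print(m.current_time(),"expect grip",W(-60,0,118),"barrel",W(-102,0,93))
cv2.imwrite("pics/w2.png",p[:,:,::-1]);np.save("pics/w2.npy",d)
P=cloud(d,k)
for n,b in dict(grip=((.45,.6),(-.26,-.13),(.125,.15)),arm=((.46,.58),(-.26,-.13),(.085,.11)),bed=((.52,.68),(-.28,.12),(.007,.013))).items():
    q=box(P,*b);print(n,rect(P,q),P[q].min(0),P[q].max(0))
E
```

```text
[-4.6089 -2.9764  1.7328]
barrel_center [([0.5513, -0.1915, 0.1039], 0.9), ([0.6107, -0.139, 0.0401], 0.47)]
grip_center [([0.5486, -0.1922, 0.1053], 0.67)]
11.6417 expect grip [ 0.539 -0.19   0.118] barrel [ 0.4971 -0.1886  0.093 ]
grip (((542.705810546875, -190.3096466064453), (19.355518341064453, 19.086105346679688), 46.984474182128906), 690) [ 0.5321 -0.2008  0.1251] [ 0.5523 -0.18    0.1407]
arm (((534.9429931640625, -191.19473266601562), (27.849056243896484, 90.06803131103516), 89.49420928955078), 1513) [ 0.4899 -0.2055  0.0854] [ 0.58   -0.1777  0.1098]
bed (((601.978271484375, -94.71232604980469), (304.9408264160156, 109.75141143798828), 88.12985229492188), 12354) [ 0.5426 -0.2484  0.007 ] [0.6617 0.059  0.013 ]
```

View pics/w2.png

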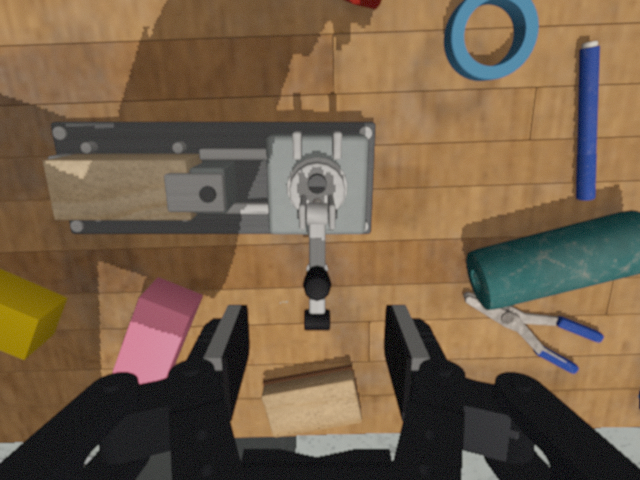

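The arm is over, with the grip top at (317, 278) and the barrel at (317, 320). The grip top is about 5 mm high and 4 mm towards the hub, so it isn't latched fully. I'll press it home with the shut fingertips.

```bash
python3 - <<'E'
from h import *
d=np.load("pics/w2.npy");k=m.get_calibration("wrist");P=cloud(d,k)
q=box(P,(.485,.512),(-.21,-.17),(.08,.13));print("barrel top",np.percentile(P[q][:,2],[50,90,98]),P[q].min(0),P[q].max(0))
m.set_gripper(0)
m.move_ptp(W(-103,0,128),Rz(TH))
f0=m.current_force();print(m.current_ee_pos(),f0)
for z in np.arange(112,94,-1.5):
    m.move_l(W(-103,0,z),max_speed=.1); f=m.current_force()-f0
    print(z,f,m.current_ee_pos()[2])
    if f[2]>16: break
m.move_l(W(-103,0,165),max_speed=.25)
m.set_gripper(.6)
m.move_ptp(W(0,0,270)+[-.01,0,0],Rz(TH))
k=m.get_calibration("wrist");p,d=m.grab_frame("wrist");P=cloud(d,k)
for n,b in dict(grip=((.45,.6),(-.26,-.13),(.125,.15)),barrel=((.485,.512),(-.21,-.17),(.08,.13))).items():
    q=box(P,*b);print(n,rect(P,q),P[q].min(0),P[q].max(0))
print(m.current_time())
E
```

```text
barrel top [0.1067 0.1088 0.1095] [ 0.4894 -0.2001  0.0944] [ 0.5119 -0.178   0.1106]
[ 0.4975 -0.1892  0.1293] [ 1.7583  0.0503 -0.0136]
112.0 [-1.7339  0.438  -0.1156] 0.11244277695444188
110.5 [-2.1863 -0.8039 -0.1376] 0.1108862447355003
109.0 [-1.8534  0.2857  1.0017] 0.1090024265386457
107.5 [-0.9186 -0.0156  0.5912] 0.10741754477490106
106.0 [-0.9766  0.6942 -0.3052] 0.10589487890923449
104.5 [-2.6762 -0.2887 -0.2961] 0.10439522111075727
103.0 [-2.1185 -0.1226  0.0363] 0.1029122698007117
101.5 [-3.2445  0.6437  3.4572] 0.10177745809068084
100.0 [-7.769  -0.0018 15.9181] 0.10117020151757437
98.5 [-12.121    0.5859  28.7258] 0.10060029956361032
grip (((539.7811279296875, -190.61932373046875), (19.371482849121094, 18.96973991394043), 38.79405212402344), 625) [ 0.5296 -0.2009  0.1251] [ 0.5495 -0.1799  0.1367]
barrel (((500.80999755859375, -189.60855102539062), (21.35310173034668, 22.57640838623047), 88.23809814453125), 585) [ 0.4893 -0.2004  0.0896] [ 0.512  -0.1787  0.1029]
17.0833
```

```bash
python3 - <<'E'
from h import *
m.move_ptp(W(-60,0,160),Rz(TH)); m.move_l(W(-60,0,107),max_speed=.15)
m.set_gripper(0,30); print(m.current_grip_width()*85,m.current_grip_force(),m.current_force(),m.current_time())
for t in np.r_[np.arange(.26,7.8,.26),7.85]:
    a=np.pi+t; m.move_l(W(60*np.cos(a),60*np.sin(a),107),max_speed=.2)
    f=m.current_force(); c,s=np.cos(a+TH),np.sin(a+TH)
    print(round(t,2),"rad %.1f tan %.1f z %.1f"%(f[0]*c+f[1]*s,-f[0]*s+f[1]*c,f[2]),round(m.current_grip_width()*85,1))
    if np.linalg.norm(f)>50: print("STOP");break
print(m.current_time(),m.current_ee_pos())
E
```

```text
19.578131884307854 29.11033719778061 [-0.7657  0.7565  5.7544] 18.5167
0.26 rad 1.7 tan 0.8 z 8.1 19.8
0.52 rad 1.0 tan 0.9 z 9.3 20.3
0.78 rad 2.3 tan 1.6 z 9.6 20.3
1.04 rad 2.3 tan 1.4 z 9.5 19.8
1.3 rad 3.1 tan 2.0 z 9.1 20.0
1.56 rad 4.2 tan 2.1 z 8.4 19.8
1.82 rad 4.6 tan 1.8 z 8.1 20.0
2.08 rad 4.0 tan 1.4 z 7.9 19.9
2.34 rad 4.0 tan 1.8 z 6.0 19.7
2.6 rad 4.1 tan 1.6 z 7.3 20.0
2.86 rad 3.0 tan 2.7 z 7.7 19.9
3.12 rad 1.9 tan 1.3 z 7.6 19.9
3.38 rad 0.4 tan 1.6 z 8.6 20.0
3.64 rad -0.2 tan 2.7 z 9.5 20.1
3.9 rad -1.3 tan 1.7 z 10.5 19.6
4.16 rad -1.1 tan 1.5 z 10.5 20.1
4.42 rad -2.9 tan 1.8 z 10.4 19.6
4.68 rad -3.3 tan 1.9 z 10.4 19.7
4.94 rad -3.7 tan 1.6 z 9.2 20.0
5.2 rad -3.6 tan 1.8 z 8.4 19.8
5.46 rad -3.2 tan 1.5 z 8.9 19.8
5.72 rad -2.7 tan 0.6 z 9.2 19.5
5.98 rad -2.4 tan 2.4 z 9.9 19.9
6.24 rad -1.2 tan 2.1 z 10.3 19.8
6.5 rad 0.1 tan 1.4 z 10.2 20.0
6.76 rad 0.1 tan 2.1 z 11.0 19.8
7.02 rad 1.7 tan 1.1 z 11.6 19.6
7.28 rad 2.8 tan 2.0 z 10.0 20.0
7.54 rad 3.2 tan 2.9 z 9.2 19.9
7.85 rad 4.0 tan 0.8 z 8.6 19.7
26.0167 [ 0.5977 -0.2522  0.1082]
```

```bash
python3 - <<'E'
from h import *
b=m.current_force()
for t in (7.9,7.95,8.0,8.05,8.1):
    a=np.pi+t; m.move_l(W(60*np.cos(a),60*np.sin(a),107),max_speed=.1)
    f=m.current_force()-b; print(t,f,m.current_ee_pos())
    if abs(f[0])>14: break
a=np.pi+7.85; m.move_l(W(60*np.cos(a),60*np.sin(a),107),max_speed=.1)
m.set_gripper(.6); m.move_l(m.current_ee_pos()+[0,0,.06],max_speed=.2)
for s in(1,-1): print(s,m.inverse_kinematics(W(0,170,30),Rz(TH+s*np.pi/2)))
sg=min((1,-1),key=lambda s:abs((m.inverse_kinematics(W(0,170,30),Rz(TH+s*np.pi/2)) or [9]*6)[5]))
m.move_ptp(W(0,90 if sg>0 else 30,270),Rz(TH+sg*np.pi/2))
k=m.get_calibration("wrist");p,d=m.grab_frame("wrist");P=cloud(d,k)
cv2.imwrite("pics/w3.png",p[:,:,::-1]);np.save("pics/w3.npy",d)
for n in("blank_center","hold_down","grip_center"):
    print(n,[(np.round(r["at"],4).tolist(),round(r["confidence"],2)) for r in m.look_for("wrist",n)[:3]])
for n,b in dict(grip=((.52,.68),(-.32,-.2),(.125,.15)),plate=((.52,.68),(-.20,-.05),(.069,.076)),blank=((.54,.66),(-.09,.1),(.057,.065))).items():
    q=box(P,*b);print(n,rect(P,q),P[q].min(0),P[q].max(0)) if q.any() else print(n,"none")
print(m.current_time(),"expect grip",W(0,-60,118),"blank",W(0,170,61))
E
```

```text
7.9 [-14.3096   0.9376   6.1414] [ 0.5983 -0.2522  0.1081]
1 [-0.1135  0.7085  1.6318 -0.      0.8013 -0.0805]
-1 NoneTraceback (most recent call last):
  File "<stdin>", line 10, in <module>
  File "<stdin>", line 10, in <lambda>
ValueError: The truth value of an array with more than one element is ambiguous. Use a.any() or a.all()
```

The stop is reached, with a 14 N jump at 7.9. I use the +90° wrist yaw for the blank.

```bash
python3 - <<'E'
from h import *
m.move_ptp(W(0,90,270),Rz(TH+np.pi/2))
k=m.get_calibration("wrist");p,d=m.grab_frame("wrist");P=cloud(d,k)
cv2.imwrite("pics/w3.png",p[:,:,::-1]);np.save("pics/w3.npy",d)
for n,b in dict(grip=((.52,.68),(-.32,-.2),(.125,.15)),plate=((.52,.68),(-.20,-.05),(.069,.076)),blank=((.54,.66),(-.09,.1),(.057,.065))).items():
    q=box(P,*b);print(n,rect(P,q),P[q].min(0),P[q].max(0)) if q.any() else print(n,"none")
print(m.current_time(),"expect grip",W(0,-60,118),"blank",W(0,170,61))
E
```

```text
grip (((595.8562622070312, -250.16580200195312), (19.754623413085938, 19.367216110229492), 27.49637222290039), 544) [ 0.5856 -0.2602  0.125 ] [ 0.6054 -0.2404  0.1366]
plate (((599.9703979492188, -147.2740478515625), (104.25717163085938, 31.404630661010742), 88.78064727783203), 2091) [ 0.5844 -0.1992  0.069 ] [ 0.6167 -0.0949  0.076 ]
blank (((604.0055541992188, -21.774654388427734), (119.80592346191406, 52.14590835571289), 88.1353530883789), 10081) [ 0.5765 -0.0821  0.0571] [0.6315 0.0388 0.0643]
28.6417 expect grip [ 0.597 -0.252  0.118] blank [ 0.6046 -0.0221  0.061 ]
```

View pics/w3.png

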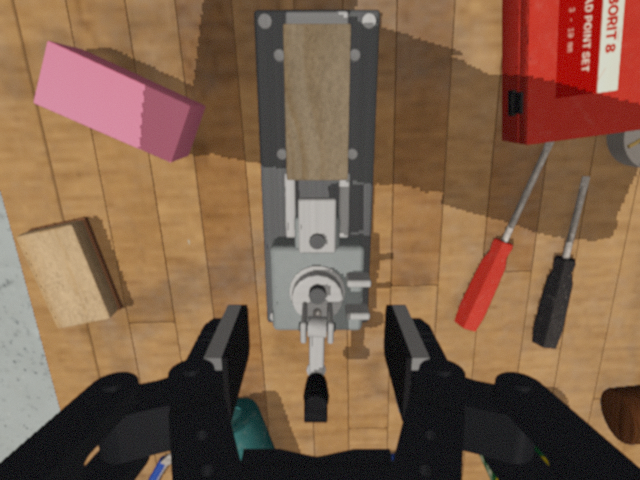

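The arm is swung out to the -y side: grip at (316, 395), clear of the blank at (317, 100). The hold-down is back, ~13 mm clear of the blank. Now I grasp and transfer the blank.

```bash
python3 - <<'E'
from h import *
B=np.array([.604,-.0218,0]);R=Rz(TH+np.pi/2)
m.set_gripper(1.0,60)
m.move_ptp(B+[0,0,.11],R); m.move_l(B+[0,0,.023],max_speed=.15)
b=m.current_force();print("down",b)
m.set_gripper(0,60); print("grip",m.current_grip_width()*85,m.current_grip_force(),m.current_force()-b)
m.move_l(B+[0,0,.06],max_speed=.1); print("lift",m.current_force()-b,m.current_grip_width()*85,m.current_time())
m.move_l(B+[0,0,.15],max_speed=.2)
Rt=Rz(np.pi/2+np.deg2rad(-.95)); T=np.array([.4765,.351,0])
m.move_l(T+[0,0,.15],Rt,max_speed=.2)
m.move_l(T+[0,0,.035],max_speed=.15); print(m.current_force()-b,m.current_grip_width()*85)
for z in(.022,.020,.0185,.017,.0155):
    m.move_l(T+[0,0,z],max_speed=.05); f=m.current_force()-b; print(z,f,m.current_ee_pos()[2])
    if f[2]>4: break
print(m.current_time())
E
```

```text
down [-0.0666  0.9037  0.0485]
grip 51.15975353316216 63.998790979385376 [-0.0133  0.1307  6.4128]
lift [ 0.384  -0.6654 -3.186 ] 50.997962086160875 31.4917
[ 0.3596 -1.3283 -2.1194] 51.14621282566369
0.022 [ 0.05   -1.1696 -2.6163] 0.021742761163935906
0.02 [-0.5696 -0.9468 -2.6265] 0.019992787429379977
0.0185 [ 0.7849 -0.0281 -3.395 ] 0.018463702492263544
0.017 [-3.4249 -3.3384 10.6667] 0.018083525911457857
36.2833
```

```bash
python3 - <<'E'
from h import *
T=np.array([.4765,.351,0])
m.set_gripper(.78,30); m.move_l(T+[0,0,.12],max_speed=.15)
m.move_ptp([.42,.20,.33],Rz(np.pi/2))
for c in("top","scene"):
    p,d=m.grab_frame(c); cv2.imwrite(f"pics/{c}4.png",p[:,:,::-1])
    P=cloud(d,m.get_calibration(c))
    if c=="top":
        for n,b in dict(blank=((.38,.58),(.24,.46),(.045,.07)),plate=((.52,.68),(-.20,-.05),(.066,.08)),grip=((.52,.68),(-.32,-.2),(.12,.15))).items():
            q=box(P,*b);print(n,rect(P,q),np.median(P[q],0)) if q.any() else print(n,"none")
    for n in("blank_center","sanding_block","masking_roll","tape_measure"):
        print(c,n,[(np.round(r["at"],3).tolist(),round(r["confidence"],2)) for r in m.look_for(c,n)[:3]])
print(m.current_time(),m.current_force())
E
```

```text
blank (((476.963134765625, 351.57012939453125), (114.3375015258789, 48.803836822509766), 89.14404296875), 573) [0.4858 0.368  0.0551]
plate (((613.9608764648438, -148.43045043945312), (100.40929412841797, 66.9831771850586), 87.16166687011719), 312) [ 0.6014 -0.1296  0.0723]
grip (((594.1786499023438, -252.78204345703125), (19.297216415405273, 17.359033584594727), 86.41452026367188), 62) [ 0.5947 -0.2516  0.1335]
top blank_center [([0.487, 0.366, 0.055], 0.97), ([0.48, 0.148, 0.056], 0.79), ([0.432, -0.019, 0.051], 0.56)]
top sanding_block [([0.484, 0.366, 0.054], 0.51)]
top masking_roll [([0.723, -0.34, 0.026], 0.65)]
top tape_measure [([0.693, 0.236, 0.061], 0.65)]
scene blank_center [([0.474, 0.366, 0.054], 0.8), ([0.477, 0.163, 0.047], 0.61)]
scene sanding_block [([0.344, -0.153, 0.03], 0.71)]
scene masking_roll [([0.705, -0.329, 0.015], 0.58)]
scene tape_measure [([0.686, 0.257, 0.043], 0.76), ([0.474, 0.369, 0.052], 0.46)]
38.95 [-0.0139  0.5663 -0.6299]
```

View pics/top4.png

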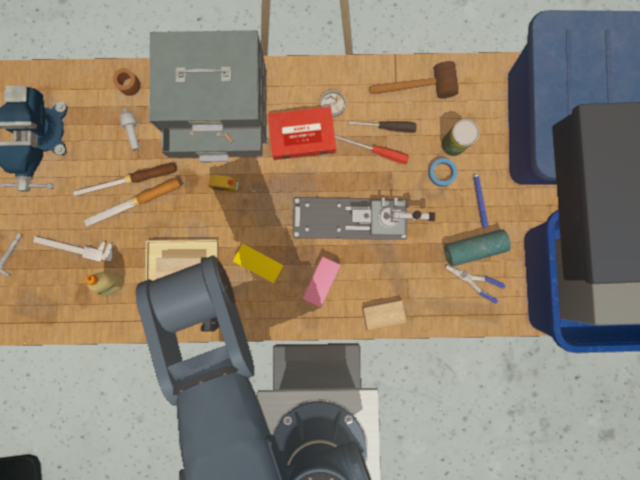

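The blank lies flat in the tray (~(182, 262), top at z 0.055). The crank is swung out at (425, 216), and the sanding block, roll and tape measure are unmoved. The robot is touching nothing.

```bash
python3 -c "
from bench import manip as m
print(m.sign_off())"
```

```text
the job is handed in; nothing more can be done
None
```

The job is handed in at about 39 s of the 69 s allowed: arm latched and crank wound to its stop with the hold-down back, blank flat in the tray, crank left swung out, and the sanding block, masking roll and tape measure untouched.

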